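# Unstack the filled ointment jars onto their prescription trays

### The arm

A 7-joint arm with a two-finger parallel gripper is mounted at the origin on the work surface. World frame = base frame: x ahead of the robot, y to its left, z up, the work surface at z = 0. Lengths are in m, angles in rad, forces in N, time in s.
With the tool pointing down it reaches from about 0.35 to 0.9 m from the base axis. Payload 7.2 kg.
Tool frame: the origin (TCP) lies at the very end of the fingers, on their centre line; the grasp point (between the pads) lies 19 mm behind it (env.tcp_to_grasp is the distance from the TCP to the grasp point, in m); z points along the fingers, y is the direction in which the jaws open and shut (so a half turn about z gives the same grasp; the last joint's range is limited). The gripper opens to 85 mm and grips with 20 to 120 N. Pads are 22 mm wide; open, the fingers measure 114 mm over their backs; the gripper's body (76 mm by 85 mm) begins 54 mm behind the grasp point. The pads swing forward as they close: fully open they stand 13 mm farther back than shut.
Start: joints at [-1.284, 0.411, -0.013, 1.596, 0.006, 1.134, -0.082], TCP at [0.217, 0.586, 0.231] pointing down, gripper open.
Joint ranges: [-2.95, 2.95], [-0.29, 1.99], [-1.47, 1.44], [0.14, 2.54], [-1.03, 4.17], [0.13, 1.85], [-2.86, 2.86]. Speed limits (rad/s): [2.39, 2.39, 3.01, 3.01, 3.14, 3.14, 3.14].

### API

Orientations are given as a rotation vector (axis times angle).
In Python, from station import env gives the robot as it stands. The module is installed in compiled form; this text tells all that it offers.
- The arm moves only by the shell command python3 -m pendant 'ROWS' [FORCE]. ROWS is JSON, a list of rows, each a list of 7 numbers: the shift along the tool's x, y, z in mm, then the turn, a rotation vector about the tool's x, y, z in degrees, then the opening, from 0 (shut) to 1 (fully open). In form: [[dx, dy, dz, ax, ay, az, claw], ...]. A call has 1 to 10 rows; each row is the pose to reach, as a shift and turn from the pose commanded when the call began, along the tool's axes at that moment; what a row does not reach only later rows make up. A row lasts 1/10 s, in which the tool goes at most 50 mm and 8.59 degrees, less where a joint would pass 70% of its speed; a pose out of reach is approached as far as the arm can. A call with a gripper value outside its range is refused whole. The fingers move at their own pace and stop on an object; FORCE is the grip in N (left out, the last holds). Time passes only in rows, so rows that repeat a pose let the fingers close. It gives the time, the measured TCP pose, the force and the opening at its end, in the units of the state.
- env.get_state(): the state, without advancing time (a new reading comes with each control period).
- env.get_image(name): name is "scene" or "top"; returns the picture (480x640x3 uint8, red, green, blue); there is no depth.
- env.camera_params(name): a dict with "intrinsics" (3x3 intrinsics, pixels), "R" (3x3) and "t" (3): a world point X has camera coordinates R X + t. Camera axes: x right, y down, z forward; pixel columns grow to the right and rows downward; lengths in m; the calibration is good to about 2 mm. A picture is of the moment at which its call begins. camera_params takes no time and is no camera call.
- env.finish_job(): hands the job in, once; it reports no verdict.
The state is a dict: "time": time; "joints": joint angles; "joint_vel": joint speeds; "joint_efforts": joint torques, N m; "position": TCP position; "ee_rot": TCP orientation; "contact_force": force on the tool from outside, world axes, zero at the start; "ft_torque": the same for the moment, N m; "grip_width": finger opening in m.
Only numpy, scipy, OpenCV 4.12 (cv2) and the standard library are available. Lean on these libraries where they do the work, as an engineer would, in place of code of your own. Each camera call takes 0.05 s, during which the arm holds its last target. There are 200 camera calls.

### The job

The filled ointment jars have been left in two stacks. Take the stacks apart and stand every jar upright in the prescription tray of its own lid colour, in the middle of the tray's round pad. Set the jars down, without dropping or tipping any of them.

Things in the scene. Friction and masses are not known exactly. Their poses are not given: they have to be found in the camera images.
- jar_red: Large closed white ointment jar, round and rigid, with a red ribbed screw lid (flat top) and a thin red stripe on its label: 64 mm across the lid, 50 mm high overall; lid 18 mm tall, body below it 60 mm across; 110 g (mass may differ by a third). Stands on the bench at the foot of one of the two stacks, lid up. Origin: centre of the underside, z up along the jar's axis; turning about z does not matter.
- jar_blue: Large closed white ointment jar, round and rigid, with a blue ribbed screw lid (flat top) and a thin blue stripe on its label: 64 mm across the lid, 50 mm high overall; lid 18 mm tall, body below it 60 mm across; 110 g (mass may differ by a third). Stands on the bench at the foot of one of the two stacks, lid up. Origin: centre of the underside, z up along the jar's axis; turning about z does not matter.
- jar_yellow: Medium closed white ointment jar, round and rigid, with a yellow ribbed screw lid (flat top) and a thin yellow stripe on its label: 50 mm across the lid, 44 mm high overall; lid 16 mm tall, body below it 46 mm across; 65 g (mass may differ by a third). Starts on top of one of the two large jars (either one). Origin: centre of the underside, z up along the jar's axis; turning about z does not matter.
- jar_green: Medium closed white ointment jar, round and rigid, with a green ribbed screw lid (flat top) and a thin green stripe on its label: 50 mm across the lid, 44 mm high overall; lid 16 mm tall, body below it 46 mm across; 65 g (mass may differ by a third). Starts on top of one of the two large jars (either one). Origin: centre of the underside, z up along the jar's axis; turning about z does not matter.
- jar_black: Small closed white ointment jar, round and rigid, with a black ribbed screw lid (flat top) and a thin black stripe on its label: 36 mm across the lid, 36 mm high overall; lid 14 mm tall, body below it 32 mm across; 30 g (mass may differ by a third). Starts on top of the yellow-lidded jar, wherever that is. Origin: centre of the underside, z up along the jar's axis; turning about z does not matter.
- tray_red: Red prescription tray, fixed to the bench: low rectangular plastic tray 120 x 100 mm with a rim 8 mm high (3 mm thick) and a pale round non-slip pad, 84 mm across, whose top lies 5 mm above the bench. A narrow flat white paper slip lies at the tray's far end, beside the pad. Origin: on the bench below the centre of the pad, z up; the tray reaches 50 mm to -x, 70 mm to +x (the slip's end) and 50 mm to either side along y.
- tray_blue: Blue prescription tray, fixed to the bench: low rectangular plastic tray 120 x 100 mm with a rim 8 mm high (3 mm thick) and a pale round non-slip pad, 84 mm across, whose top lies 5 mm above the bench. A narrow flat white paper slip lies at the tray's far end, beside the pad. Origin: on the bench below the centre of the pad, z up; the tray reaches 50 mm to -x, 70 mm to +x (the slip's end) and 50 mm to either side along y.
- tray_yellow: Yellow prescription tray, fixed to the bench: low rectangular plastic tray 120 x 100 mm with a rim 8 mm high (3 mm thick) and a pale round non-slip pad, 84 mm across, whose top lies 5 mm above the bench. A narrow flat white paper slip lies at the tray's far end, beside the pad. Origin: on the bench below the centre of the pad, z up; the tray reaches 50 mm to -x, 70 mm to +x (the slip's end) and 50 mm to either side along y.
- tray_green: Green prescription tray, fixed to the bench: low rectangular plastic tray 120 x 100 mm with a rim 8 mm high (3 mm thick) and a pale round non-slip pad, 84 mm across, whose top lies 5 mm above the bench. A narrow flat white paper slip lies at the tray's far end, beside the pad. Origin: on the bench below the centre of the pad, z up; the tray reaches 50 mm to -x, 70 mm to +x (the slip's end) and 50 mm to either side along y.
- tray_black: Black prescription tray, fixed to the bench: low rectangular plastic tray 120 x 100 mm with a rim 8 mm high (3 mm thick) and a pale round non-slip pad, 84 mm across, whose top lies 5 mm above the bench. A narrow flat white paper slip lies at the tray's far end, beside the pad. Origin: on the bench below the centre of the pad, z up; the tray reaches 50 mm to -x, 70 mm to +x (the slip's end) and 50 mm to either side along y.

How it is judged:
By the outcome, as a careful person would: the job done as asked, in the order asked, and still so for the second after the job is handed in, with the robot touching nothing.
It also fails if it takes over 118 s, if anything falls off the work surface, if the arm or the gripper's body presses on something with over 40 N, if the wrist force passes 120 N, or if a joint passes its speed limit or range.

## Working session

There is one attempt and no reset: what is moved stays moved. The work goes in short steps, Python scripts to look and compute and a shell command to move; the robot and the scene stay as the last step left them, time stands still between calls to the robot, and variables do not carry over. Pictures are saved under pics/ and viewed, about 12 in all and at most 16, crops included, and the job is handed in when it is done.

```bash
mkdir -p pics; python3 - <<'E'
from station import env
import cv2
for n in("scene","top"):
    cv2.imwrite(f"pics/{n}0.png",env.get_image(n)[:,:,::-1]); p=env.camera_params(n); print(n,p)
s=env.get_state();print(s, env.tcp_to_grasp)
E
```

```text
scene {'intrinsics': array([[528.60057725,   0.        , 318.86934063],
       [  0.        , 528.60057725, 245.21793921],
       [  0.        ,   0.        ,   1.        ]]), 'R': array([[-0.15623918,  0.98763512,  0.01289178],
       [ 0.71124277,  0.12155269, -0.69235733],
       [-0.68536344, -0.09900415, -0.72143963]]), 't': array([ 0.09826307, -0.34191039,  1.35288526])}
top {'intrinsics': array([[496.33440843,   0.        , 322.87503095],
       [  0.        , 496.33440843, 235.54987743],
       [  0.        ,   0.        ,   1.        ]]), 'R': array([[-0.01142325, -0.99985105,  0.01293746],
       [-0.9972522 ,  0.01044457, -0.07334143],
       [ 0.07319538, -0.01373971, -0.99722297]]), 't': array([4.69627033e-04, 5.24131376e-01, 1.10393275e+00])}
{'time': 0.1, 'joints': array([-1.2841762 ,  0.41183867, -0.01270845,  1.59697357,  0.00562214,
        1.13431182, -0.08218284]), 'joint_vel': array([-0.00084326, -0.00181416, -0.00052743, -0.00221239, -0.00112137,
        0.00214045,  0.00127714]), 'joint_efforts': array([ 3.33914679e-03, -6.01823330e+01,  6.84442241e-01, -3.00089407e+01,
        1.40300914e-02,  6.26405075e-03,  6.21321994e-08]), 'position': array([0.21702448, 0.58562187, 0.2305201 ]), 'ee_rot': array([-5.54333075e-01, -3.09215916e+00,  2.33939142e-03]), 'contact_force': array([ 0.31869187, -0.42317019,  0.83023099]), 'ft_torque': array([-0.02022297,  0.01269864, -0.03900072]), 'grip_width': 0.08565899915210265} 0.0187
```

View pics/top0.png

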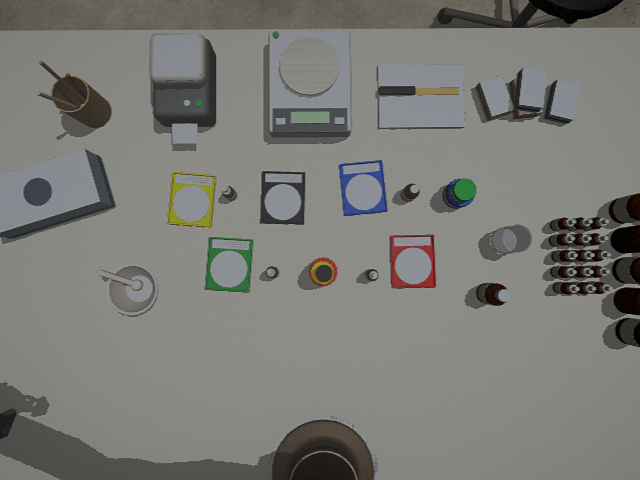

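View pics/scene0.png

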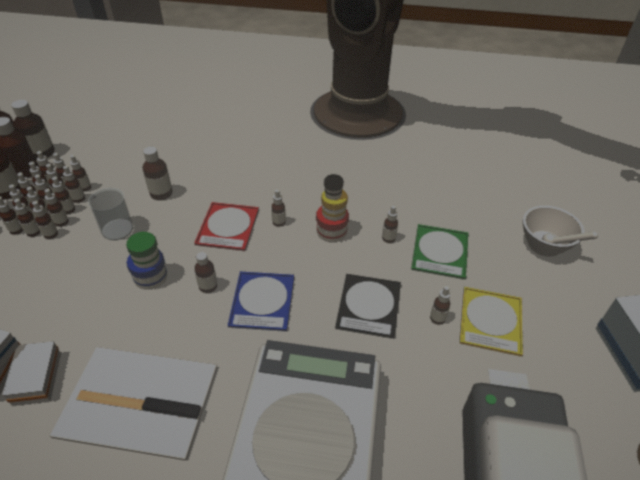

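```bash
cat > h.py <<'E'
import numpy as np, cv2
from station import env
def ray(n,uv,z):
    p=env.camera_params(n);K,R,t=p["intrinsics"],p["R"],p["t"]
    d=R.T@np.linalg.solve(K,[uv[0],uv[1],1.]);c=-R.T@t
    return (c+d*(z-c[2])/d[2])[:2]
def proj(n,X):
    p=env.camera_params(n);c=p["R"]@np.array(X)+p["t"];q=p["intrinsics"]@c;return q[:2]/q[2]
def shot(n,name):
    im=env.get_image(n)[:,:,::-1].copy();cv2.imwrite(f"pics/{name}.png",im);return im
def crop(im,u,v,r,k,name):
    u,v=int(u),int(v);cv2.imwrite(f"pics/{name}.png",cv2.resize(im[max(v-r,0):v+r,max(u-r,0):u+r],None,fx=k,fy=k,interpolation=cv2.INTER_CUBIC))
E
python3 - <<'E'
from h import *
seeds={'top':dict(yellow=(194,204),black=(283,202),blue=(364,192),red=(413,266),green=(229,269)),
'scene':dict(yellow=(492,314),black=(370,300),blue=(263,295),red=(229,222),green=(441,246))}
for n in seeds:
    im=cv2.imread(f"pics/{n}0.png")
    for c,s in seeds[n].items():
        a=cv2.GaussianBlur(im,(3,3),0).astype(int)
        m=np.zeros((482,642),np.uint8)
        ref=a[s[1]-3:s[1]+4,s[0]-3:s[0]+4].reshape(-1,3).mean(0)
        d=(abs(a-ref).max(2)<40).astype(np.uint8)
        k,l,st,ce=cv2.connectedComponentsWithStats(d,connectivity=4)
        i=l[s[1],s[0]];cn,_=cv2.findContours((l==i).astype(np.uint8),cv2.RETR_EXTERNAL,cv2.CHAIN_APPROX_NONE)
        e=cv2.fitEllipse(max(cn,key=len))
        print(n,c,st[i],np.round(e[0],1),np.round(e[1],1),ray(n,e[0],.005).round(4))
t=cv2.imread("pics/top0.png");s=cv2.imread("pics/scene0.png")
o=[cv2.resize(x,(400,300) ,interpolation=cv2.INTER_CUBIC) for x in(t[247:298,290:358],t[165:216,425:493],s[165:246,280:388],s[220:301,95:203])]
cv2.imwrite("pics/c1.png",np.vstack([np.hstack(o[:2]),np.hstack(o[2:])]))
E
```

```text
top yellow [ 173  186   36   36 1017] [190.8 203.5] [34.8 35.4] [0.602  0.2969]
top black [ 265  184   36   36 1021] [282.4 201.6] [35.  35.3] [0.6045 0.0867]
top blue [ 346  174   36   36 1019] [363.3 191.7] [34.9 35.4] [ 0.6257 -0.1   ]
top red [ 395  248   36   36 1032] [412.7 265.4] [35.1 35.6] [ 0.4545 -0.2102]
top green [ 210  251   37   36 1057] [228.3 268.6] [35.5 36.1] [0.4521 0.2105]
scene yellow [ 467  296   50   40 1530] [491.6 315.2] [36.6 51. ] [0.6037 0.2958]
scene black [ 346  282   48   38 1420] [369.4 300.1] [36.7 47.2] [0.606  0.0859]
scene blue [ 239  277   48   38 1418] [262.6 295.3] [36.7 47.1] [ 0.6267 -0.1007]
scene red [ 200  208   50   39 1265] [226.5 226.5] [36.3 47.4] [ 0.4695 -0.2107]
scene green [ 416  231   47   44 1426] [440.1 251.8] [40. 49.] [0.4675 0.2085]
```

View pics/c1.png

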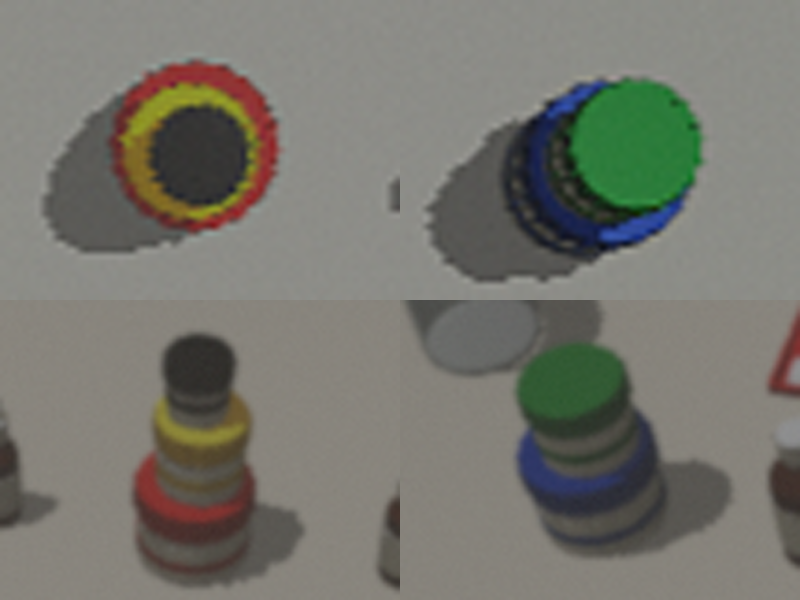

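```bash
python3 - <<'E'
from h import *
for k,n,uv,z in [('black','top',(323.7,273.4),.13),('black','scene',(333.8,180.7),.13),('yellow','top',(322.3,272.5),.094),('red','top',(323.4,271.8),.05),('green','top',(465.1,189.7),.094),('green','scene',(95+173/3.7,220+78/3.7),.094)]:
    print(k,n,ray(n,uv,z).round(4))
from scipy.spatial.transform import Rotation as R
print(R.from_rotvec(env.get_state()['ee_rot']).as_matrix().round(4))
for n,q in [('b1',(229,193)),('b2',(272,272)),('b3',(372,275)),('b4',(411,191)),('brown',(495,294)),('beaker',(503,240))]: print(n,ray('top',q,.05).round(3))
E
```

```text
black top [ 0.439  -0.0045]
black scene [ 0.444  -0.0036]
yellow top [ 0.4408 -0.0021]
red top [ 0.4423 -0.0051]
green top [ 0.6136 -0.3089]
green scene [ 0.6148 -0.3068]
[[-9.377e-01  3.474e-01 -4.000e-04]
 [ 3.474e-01  9.377e-01 -1.400e-03]
 [-1.000e-04 -1.500e-03 -1.000e+00]]
b1 [0.618 0.201]
b2 [0.443 0.107]
b3 [ 0.434 -0.111]
b4 [ 0.619 -0.202]
brown [ 0.389 -0.381]
beaker [ 0.508 -0.403]
```

```bash
python3 -m pendant '[[-20,-23,0,0,0,-5,1],[-50,-57,0,0,0,-12,1],[-85,-97,0,0,0,-20.3,1],[-120,-137,0,0,0,-20.3,1],[-155,-177,0,0,0,-20.3,1],[-190,-217,0,0,0,-20.3,1],[-225,-257,0,0,0,-20.3,1],[-255,-292,0,0,0,-20.3,1],[-275,-315,0,0,0,-20.3,1],[-275,-315,0,0,0,-20.3,1]]' 60; python3 -c "
from h import *
from scipy.spatial.transform import Rotation as R
s=env.get_state();print(R.from_rotvec(s['ee_rot']).as_matrix().round(4),s['joints'].round(2))"
```

```text
time: 1.1
position: [0.367, 0.1898, 0.2313]
ee_rot: [0.013, 3.141, -0.002]
contact_force: [0.6, 1.1, -0.0]
grip_width: 0.0854
[[-1.0e+00  8.4e-03  2.0e-04]
 [ 8.4e-03  1.0e+00 -1.2e-03]
 [-2.0e-04 -1.2e-03 -1.0e+00]] [-0.74  0.04  0.15  2.08 -0.01  1.02  0.97]
```

```bash
python3 -m pendant '[[-15,-38,0,0,0,0,0.8],[-32,-83,0,0,0,0,0.8],[-49,-128,0,0,0,0,0.8],[-65,-168,0,0,0,0,0.8],[-74,-193,0,0,0,0,0.8],[-74,-193,0,0,0,0,0.8],[-74,-193,0,0,0,0,0.8]]' 60
```

```text
time: 1.8
position: [0.4393, 0.0025, 0.231]
ee_rot: [-0.002, -3.141, -0.0]
contact_force: [-0.5, 0.8, -0.6]
grip_width: 0.0685
```

```bash
python3 -m pendant '[[-2,-6,20,0,0,0,0.8],[-2,-6,55,0,0,0,0.8],[-2,-6,85,0,0,0,0.8],[-2,-6,100,0,0,0,0.8],[-2,-6,100,0,0,0,0.8]]' 30; python3 -c "
from h import *
a=shot('scene','s1');b=shot('top','t1')
o=[cv2.resize(x,(400,400) ,interpolation=cv2.INTER_CUBIC) for x in(a[120:260,265:405],b[222:322,273:373])]
cv2.imwrite('pics/c2.png',np.hstack(o))"
```

```text
time: 2.3
position: [0.4396, -0.0023, 0.1293]
ee_rot: [0.003, -3.137, 0.001]
contact_force: [-0.2, 0.1, 0.6]
grip_width: 0.0682
```

View pics/c2.png

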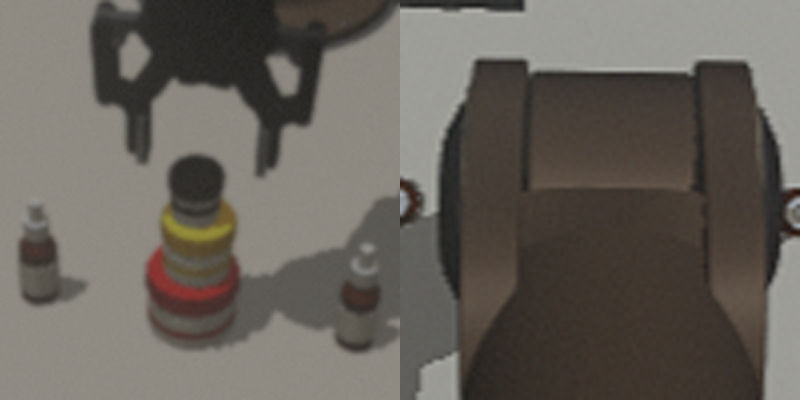

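```bash
python3 -c "
from h import *
for z in (.129,.134,.139): print([proj('scene',(.4396,-.0023+d,z)).round(1) for d in (-.036,.036)])
print(proj('scene',(.441,-.004,.13)))"
```

```text
[array([315.3, 177.5]), array([354.6, 181.9])]
[array([315.3, 175.4]), array([354.7, 179.7])]
[array([315.3, 173.2]), array([354.9, 177.5])]
[333.82699143 179.64599141]
```

```bash
python3 -m pendant '[[-1,-1,10,0,0,0,0.8],[-1,-1,19,0,0,0,0.8],[-1,-1,19,0,0,0,0.8],[-1,-1,19,0,0,0,0.3],[-1,-1,19,0,0,0,0.2],[-1,-1,19,0,0,0,0.2],[-1,-1,19,0,0,0,0.2],[-1,-1,19,0,0,0,0.2]]' 30; python3 -c "
from h import *
a=shot('scene','s2')
crop(a,335,190,70,5,'c3')"
```

```text
time: 3.2
position: [0.4428, -0.0049, 0.1127]
ee_rot: [0.001, 3.141, 0.0]
contact_force: [-1.6, -1.3, 6.1]
grip_width: 0.0332
```

View pics/c3.png

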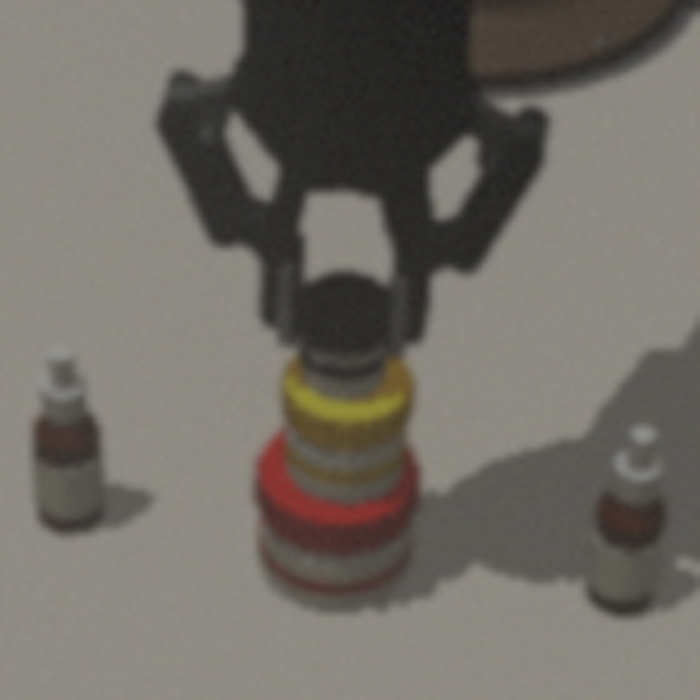

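```bash
python3 -m pendant '[[0,0,-8,0,0,0,0.2],[0,0,-30,0,0,0,0.2],[0,0,-60,0,0,0,0.2],[-15,8,-70,0,0,0,0.2],[-45,25,-70,0,0,0,0.2],[-80,44,-70,0,0,0,0.2],[-115,63,-70,0,0,0,0.2],[-145,80,-70,0,0,0,0.2],[-164,90,-70,0,0,0,0.2],[-164,90,-70,0,0,0,0.2]]' && python3 -m pendant '[[0,0,25,0,0,0,0.2],[0,0,65,0,0,0,0.2],[0,0,105,0,0,0,0.2],[0,0,130,0,0,0,0.2],[0,0,140,0,0,0,0.2],[0,0,140,0,0,0,0.2],[0,0,140,0,0,0,0.2]]'; python3 -c "
from h import *
a=shot('scene','s3')
crop(a,370,280,70,5,'c4')"
```

```text
time: 4.25
position: [0.6083, 0.0872, 0.1819]
ee_rot: [-0.003, 3.141, 0.0]
contact_force: [0.2, 0.1, -1.1]
grip_width: 0.0334
time: 4.95
position: [0.6073, 0.0848, 0.0437]
ee_rot: [0.001, 3.14, 0.0]
contact_force: [-0.4, 0.1, 0.5]
grip_width: 0.0333
```

View pics/c4.png

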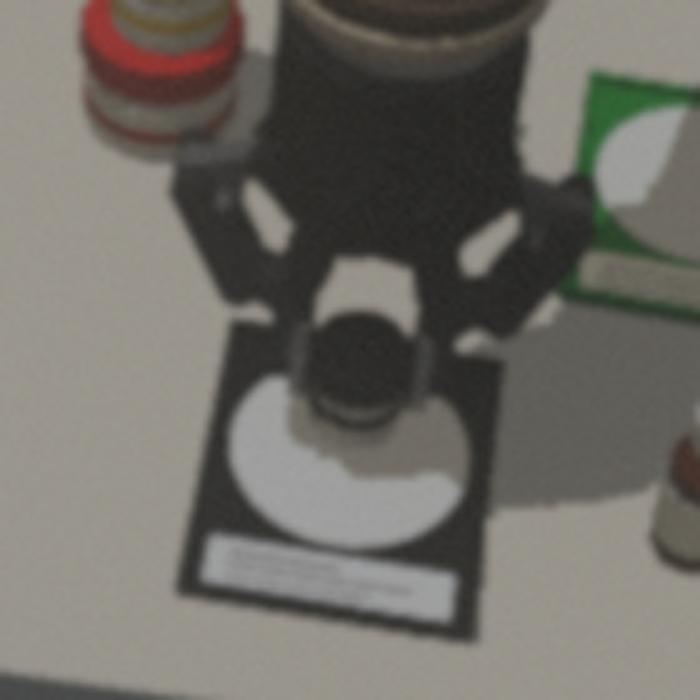

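```bash
python3 -c "
from h import *
for z in (.058,.063,.068):print(ray('scene',(372.2,281.0),z))
print(env.get_state()['position'])"; python3 -m pendant '[[0,0,8,0,0,0,0.2],[0,0,14,0,0,0,0.2],[0,0,17,0,0,0,0.2],[0,0,17,0,0,0,0.2],[0,0,17,0,0,0,0.2]]'
```

```text
[0.60681346 0.08631469]
[0.61107015 0.08625689]
[0.61532683 0.08619909]
[0.60760823 0.08499568 0.04404648]
time: 5.5
position: [0.6065, 0.085, 0.0252]
ee_rot: [-0.001, -3.141, 0.0]
contact_force: [-0.1, -0.2, -0.3]
grip_width: 0.0333
```

```bash
python3 -m pendant '[[1,1,1,0,0,0,0.2],[1,1,2,0,0,0,0.2],[1,1,3,0,0,0,0.2],[1,1,3,0,0,0,0.2],[1,1,3,0,0,0,0.2]]';python3 -m pendant '[[0,0,1,0,0,0,0.2],[0,0,2,0,0,0,0.2],[0,0,2,0,0,0,0.2],[0,0,2,0,0,0,0.2]]';python3 -c "
from h import *
a=shot('scene','s4')
crop(a,370,280,50,6,'c5')"
```

```text
time: 6.0
position: [0.6057, 0.0863, 0.0237]
ee_rot: [0.001, 3.141, 0.001]
contact_force: [-4.6, 0.2, 12.4]
grip_width: 0.0337
time: 6.4
position: [0.6058, 0.0863, 0.0235]
ee_rot: [0.001, 3.141, 0.003]
contact_force: [-10.9, -1.8, 29.4]
grip_width: 0.0328
```

View pics/c5.png

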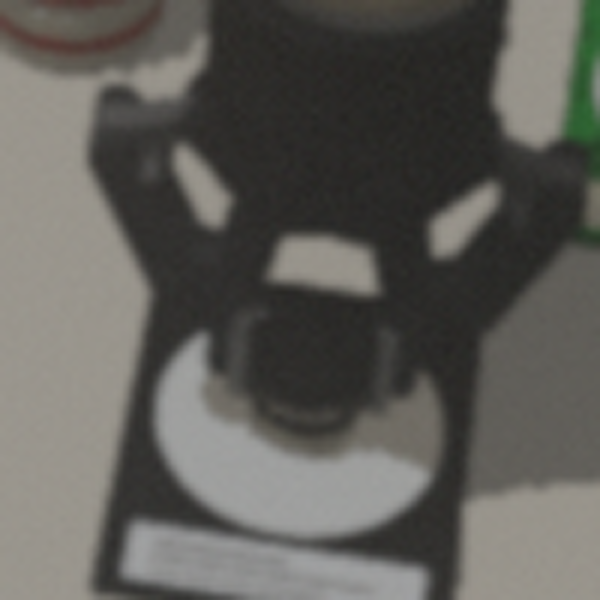

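```bash
python3 -m pendant '[[0,0,-2,0,0,0,0.2],[0,0,-3,0,0,0,0.2],[0,0,-3,0,0,0,0.5],[0,0,-3,0,0,0,0.7],[0,0,-3,0,0,0,0.7],[0,0,-15,0,0,0,0.8],[0,0,-45,0,0,0,1],[0,0,-90,0,0,0,1],[0,0,-140,0,0,0,1],[0,0,-160,0,0,0,1]]' && python3 -m pendant '[[20,-11,0,0,0,0,1],[60,-33,0,0,0,0,1],[105,-57,0,0,0,0,1],[145,-78,0,0,0,0,1],[164,-89,0,0,0,0,1],[164,-89,0,0,0,0,1],[164,-89,0,0,0,0,1]]';python3 -c "
from h import *
a=shot('scene','s5');b=shot('top','t5')
o=[cv2.resize(x,(400,400) ,interpolation=cv2.INTER_CUBIC) for x in(a[250:350,320:420],b[162:242,243:323])]
cv2.imwrite('pics/c6.png',np.hstack(o))"
```

```text
time: 7.45
position: [0.6077, 0.0858, 0.1861]
ee_rot: [0.002, 3.135, 0.002]
contact_force: [0.8, -0.4, -0.8]
grip_width: 0.0856
time: 8.15
position: [0.4421, -0.0027, 0.1813]
ee_rot: [0.001, 3.139, 0.002]
contact_force: [-0.2, 0.4, -0.3]
grip_width: 0.0857
```

View pics/c6.png

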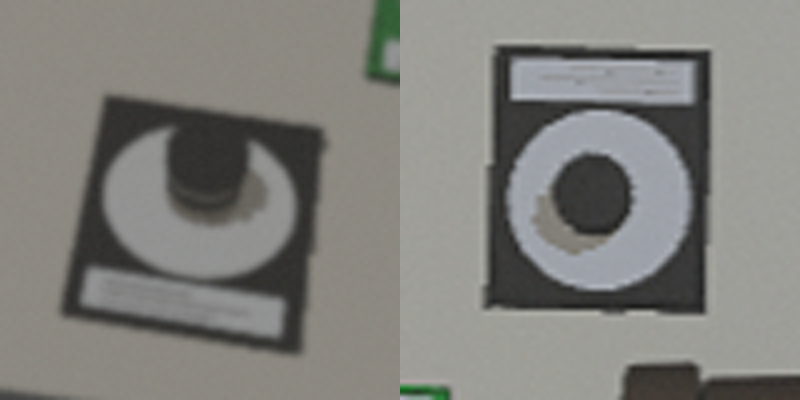

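```bash
python3 -c "
from h import *
print(ray('top',(281.4,200.8),.041),ray('top',(282.9,202),.005))"; python3 -m pendant '[[0,0,20,0,0,0,1],[0,0,60,0,0,0,1],[0,0,95,0,0,0,1],[0,0,112,0,0,0,1],[0,0,115,0,0,0,1],[0,0,115,0,0,0,1],[0,0,115,0,0,0,0.5],[0,0,115,0,0,0,0.4],[0,0,115,0,0,0,0.4],[0,0,115,0,0,0,0.4]]' 30; python3 -m pendant '[[0,0,0,0,0,0,0.4],[0,0,-4,0,0,0,0.4],[0,0,-15,0,0,0,0.4],[0,0,-25,0,0,0,0.4]]';python3 -c "
from h import *
a=shot('scene','s6')
crop(a,335,190,50,6,'c7')"
```

```text
[0.60110441 0.08655463] [0.60350738 0.08562582]
time: 9.25
position: [0.4423, -0.0027, 0.0664]
ee_rot: [0.001, 3.14, 0.001]
contact_force: [-0.8, -0.5, 6.4]
grip_width: 0.0474
time: 9.65
position: [0.4416, -0.003, 0.0914]
ee_rot: [0.001, 3.141, 0.0]
contact_force: [0.2, -0.6, -1.0]
grip_width: 0.0477
```

View pics/c7.png

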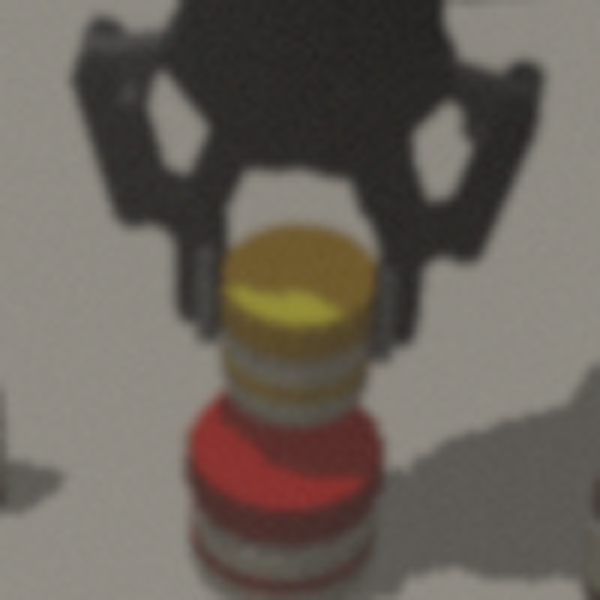

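```bash
python3 -c "
from h import *
print(ray('scene',(335,186.2),.119),ray('scene',(332.5,215.8),.05))"; python3 -m pendant '[[0,0,-25,0,0,0,0.4],[-8,14,-60,0,0,0,0.4],[-27,50,-75,0,0,0,0.4],[-47,88,-75,0,0,0,0.4],[-67,126,-75,0,0,0,0.4],[-87,164,-75,0,0,0,0.4],[-107,202,-75,0,0,0,0.4],[-130,242,-75,0,0,0,0.4],[-148,275,-75,0,0,0,0.4],[-161,299,-75,0,0,0,0.4]]' && python3 -m pendant '[[0,0,0,0,0,0,0.4],[0,0,25,0,0,0,0.4],[0,0,65,0,0,0,0.4],[0,0,105,0,0,0,0.4],[0,0,130,0,0,0,0.4],[0,0,135,0,0,0,0.4],[0,0,135,0,0,0,0.4],[0,0,135,0,0,0,0.4]]'
```

```text
[ 0.44575057 -0.00081922] [ 0.45094789 -0.00249021]
time: 10.7
position: [0.603, 0.2992, 0.1655]
ee_rot: [-0.003, 3.141, 0.001]
contact_force: [1.4, -0.6, 0.1]
grip_width: 0.0472
time: 11.5
position: [0.6038, 0.2962, 0.0323]
ee_rot: [0.001, 3.139, 0.002]
contact_force: [0.0, -0.4, -0.2]
grip_width: 0.0474
```

```bash
python3 -m pendant '[[2,0,4,0,0,0,0.4],[2,0,7,0,0,0,0.4],[2,0,9,0,0,0,0.4],[2,0,9,0,0,0,0.4],[2,0,9,0,0,0,0.4]]';python3 -m pendant '[[0,0,1,0,0,0,0.4],[0,0,1.5,0,0,0,0.4],[0,0,1.5,0,0,0,0.4],[0,0,1.5,0,0,0,0.4]]'
```

```text
time: 12.0
position: [0.6007, 0.2962, 0.0215]
ee_rot: [0.001, 3.141, 0.0]
contact_force: [-1.4, 1.1, 1.8]
grip_width: 0.0473
time: 12.4
position: [0.6007, 0.2963, 0.0215]
ee_rot: [0.001, 3.141, 0.001]
contact_force: [-5.2, -0.9, 13.1]
grip_width: 0.0476
```

```bash
python3 -m pendant '[[0,0,-1,0,0,0,0.4],[0,0,-1.5,0,0,0,0.4],[0,0,-1.5,0,0,0,0.6],[0,0,-1.5,0,0,0,0.8],[0,0,-1.5,0,0,0,0.8],[0,0,-15,0,0,0,0.8],[0,0,-45,0,0,0,1],[0,0,-90,0,0,0,1],[0,0,-140,0,0,0,1],[0,0,-155,0,0,0,1]]' && python3 -m pendant '[[-1,-25,0,0,0,0,1],[-3,-70,0,0,0,0,1],[-4,-115,0,0,0,0,1],[-5,-160,0,0,0,0,1],[-6,-205,0,0,0,0,1],[-7,-250,0,0,0,0,1],[-8,-295,0,0,0,0,1],[-8,-340,0,0,0,0,1],[-9,-385,0,0,0,0,1],[-10,-430,0,0,0,0,1]]' && python3 -m pendant '[[-1,-45,0,0,0,0,1],[-2,-90,0,0,0,0,1],[-3,-135,0,0,0,0,1],[-3,-165,0,0,0,0,1],[-3,-174,0,0,0,0,1],[-3,-174,0,0,0,0,1],[-3,-174,0,0,0,0,1]]'; python3 -c "
from h import *
a=shot('scene','s7');b=shot('top','t7')
o=[cv2.resize(x,(400,400) ,interpolation=cv2.INTER_CUBIC) for x in(a[265:365,445:545],b[164:244,152:232],a[165:265,285:385],b[232:312,283:363])]
cv2.imwrite('pics/c8.png',cv2.resize(np.vstack([np.hstack(o[:2]),np.hstack(o[2:])]),(600,600)))"
```

```text
time: 13.4
position: [0.6034, 0.2968, 0.182]
ee_rot: [0.002, 3.134, 0.007]
contact_force: [0.2, -0.5, 0.1]
grip_width: 0.0854
time: 14.4
position: [0.6102, -0.1358, 0.1755]
ee_rot: [0.001, 3.141, 0.0]
contact_force: [0.9, -0.0, 0.5]
grip_width: 0.0855
time: 15.1
position: [0.6137, -0.3062, 0.1748]
ee_rot: [-0.001, 3.142, 0.002]
contact_force: [0.0, 0.4, -0.0]
grip_width: 0.0851
```

View pics/c8.png

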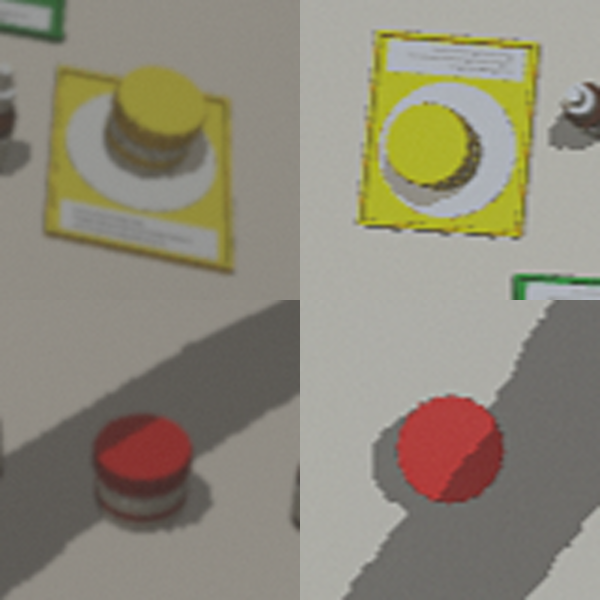

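```bash
python3 -c "
from h import *
print('yl',ray('top',(185.9,202.4),.049),ray('scene',(498.3,298.7),.049))
print('yp',ray('top',(191.6,203.9),.005),ray('scene',(492,314.3),.005))
print('red',ray('top',(323,271.7),.05),ray('scene',(332.3,214),.05))
a=cv2.imread('pics/top0.png')"
python3 -m pendant '[[0,-2,20,0,0,0,1],[0,-2,55,0,0,0,1],[0,-2,85,0,0,0,1],[0,-2,105,0,0,0,1],[0,-2,109,0,0,0,1],[0,-2,109,0,0,0,1],[0,-2,109,0,0,0,0.5],[0,-2,109,0,0,0,0.4],[0,-2,109,0,0,0,0.4],[0,-2,109,0,0,0,0.4]]' 30; python3 -m pendant '[[0,0,0,0,0,0,0.4],[0,0,-4,0,0,0,0.4],[0,0,-20,0,0,0,0.4],[0,0,-60,0,0,0,0.4],[0,0,-100,0,0,0,0.4],[0,0,-100,0,0,0,0.4]]'
```

```text
yl [0.59839894 0.29644643] [0.60235782 0.29602494]
yp [0.60112102 0.2949364 ] [0.6016623  0.29659189]
red [ 0.4425005  -0.00421249] [ 0.4460164  -0.00356681]
time: 16.2
position: [0.6141, -0.3102, 0.0674]
ee_rot: [0.001, 3.139, -0.001]
contact_force: [-0.6, 1.4, 6.6]
grip_width: 0.0477
time: 16.8
position: [0.6162, -0.3122, 0.1735]
ee_rot: [0.002, 3.132, -0.007]
contact_force: [0.3, -0.9, 0.1]
grip_width: 0.0475
```

```bash
python3 -m pendant '[[6,20,0,0,0,0,0.4],[19,60,0,0,0,0,0.4],[32,103,0,0,0,0,0.4],[45,147,0,0,0,0,0.4],[59,190,0,0,0,0,0.4],[72,233,0,0,0,0,0.4],[85,276,0,0,0,0,0.4],[99,319,0,0,0,0,0.4],[112,362,0,0,0,0,0.4],[125,405,0,0,0,0,0.4]]' && python3 -m pendant '[[13,42,0,0,0,0,0.4],[25,80,0,0,0,0,0.4],[33,107,0,0,0,0,0.4],[36,115,0,0,0,0,0.4],[36,115,10,0,0,0,0.4],[36,115,45,0,0,0,0.4],[36,115,85,0,0,0,0.4],[36,115,120,0,0,0,0.4],[36,115,133,0,0,0,0.4],[36,115,133,0,0,0,0.4]]'; python3 -c "
from h import *
print(env.get_state()['position'])
b=shot('top','t9');a=shot('scene','s9')
o=[cv2.resize(x,(400,400) ,interpolation=cv2.INTER_CUBIC) for x in(a[195:295,390:490],b[150:230,420:500],a[210:310,95:195],b[225:305,373:453])]
cv2.imwrite('pics/c9.png',cv2.resize(np.vstack([np.hstack(o[:2]),np.hstack(o[2:])]),(600,600)))"
```

```text
time: 17.8
position: [0.4878, 0.0966, 0.1665]
ee_rot: [0.001, 3.141, 0.001]
contact_force: [0.9, 0.3, -0.7]
grip_width: 0.0476
time: 18.8
position: [0.452, 0.2079, 0.0312]
ee_rot: [-0.004, -3.139, 0.004]
contact_force: [0.1, 0.0, -0.3]
grip_width: 0.0472
[0.45196528 0.20788581 0.03123831]
```

View pics/c9.png

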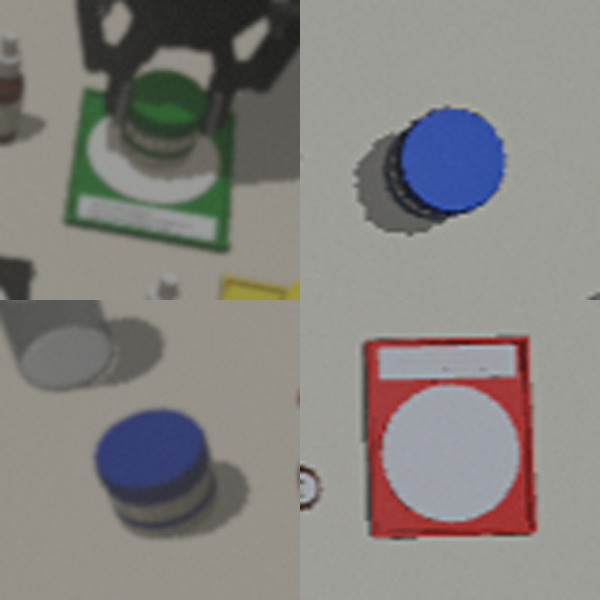

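```bash
python3 -c "
from h import *
print('blue',ray('top',(460.8,192.9),.05),ray('scene',(146,259.3),.05))
print('rp',ray('top',(413.3,265.8),.005))
print('gl',ray('scene',(445.7,227.7),.058),'gp',ray('scene',(441,245.7),.005))"
```

```text
blue [ 0.61369135 -0.31252917] [ 0.61679432 -0.30874886]
rp [ 0.45362414 -0.21146976]
gl [0.45582517 0.20943093] gp [0.45096378 0.2102552 ]
```

```bash
python3 -m pendant '[[0,2,4,0,0,0,0.4],[0,2,7,0,0,0,0.4],[0,2,9,0,0,0,0.4],[0,2,9,0,0,0,0.4],[0,2,9,0,0,0,0.4]]';python3 -m pendant '[[0,0,1,0,0,0,0.4],[0,0,1.5,0,0,0,0.4],[0,0,1.5,0,0,0,0.4],[0,0,1.5,0,0,0,0.4]]'
```

```text
time: 19.4
position: [0.4526, 0.2122, 0.024]
ee_rot: [0.001, 3.141, 0.0]
contact_force: [0.6, 0.2, -0.3]
grip_width: 0.0471
time: 19.8
position: [0.4526, 0.2121, 0.0223]
ee_rot: [0.001, 3.142, 0.0]
contact_force: [0.5, -0.3, 1.1]
grip_width: 0.0474
```

```bash
python3 -m pendant '[[0,0,-2,0,0,0,0.4],[0,-1.5,-2,0,0,0,0.4],[0,-1.5,0,0,0,0,0.4],[0,-1.5,1.5,0,0,0,0.4],[0,-1.5,1.5,0,0,0,0.4],[0,-1.5,1.5,0,0,0,0.4]]'
```

```text
time: 20.4
position: [0.4528, 0.2105, 0.0222]
ee_rot: [0.001, 3.141, 0.001]
contact_force: [-5.3, -3.1, 20.8]
grip_width: 0.0472
```

```bash
python3 -m pendant '[[0,0,-1,0,0,0,0.4],[0,0,-1.5,0,0,0,0.4],[0,0,-1.5,0,0,0,0.6],[0,0,-1.5,0,0,0,0.8],[0,0,-1.5,0,0,0,0.8],[0,0,-15,0,0,0,0.8],[0,0,-45,0,0,0,1],[0,0,-90,0,0,0,1],[0,0,-128,0,0,0,1],[0,0,-128,0,0,0,1]]' && python3 -m pendant '[[1,-20,0,0,0,0,1],[3,-60,0,0,0,0,1],[5,-105,0,0,0,0,1],[7,-150,0,0,0,0,1],[8,-190,0,0,0,0,1],[9,-214,0,0,0,0,1],[9,-214,0,0,0,0,1],[9,-214,0,0,0,0,1],[9,-214,0,0,0,0,1]]'
```

```text
time: 21.4
position: [0.4554, 0.2119, 0.1546]
ee_rot: [0.002, 3.134, 0.008]
contact_force: [-0.5, 0.5, -0.8]
grip_width: 0.0856
time: 22.3
position: [0.4435, -0.0022, 0.1488]
ee_rot: [0.001, -3.142, -0.001]
contact_force: [-1.0, 0.3, 0.5]
grip_width: 0.0852
```

```bash
python3 -m pendant '[[0,-2,20,0,0,0,1],[0,-2,55,0,0,0,1],[0,-2,90,0,0,0,1],[0,-2,115,0,0,0,1],[0,-2,128,0,0,0,1],[0,-2,128,0,0,0,1],[0,-2,128,0,0,0,0.7],[0,-2,128,0,0,0,0.6],[0,-2,128,0,0,0,0.6],[0,-2,128,0,0,0,0.6]]' 40; python3 -m pendant '[[0,0,0,0,0,0,0.6],[0,0,-4,0,0,0,0.6],[0,0,-20,0,0,0,0.6],[0,0,-60,0,0,0,0.6],[0,0,-90,0,0,0,0.6],[0,0,-90,0,0,0,0.6]]'
```

```text
time: 23.3
position: [0.4442, -0.0049, 0.0218]
ee_rot: [-0.0, 3.14, 0.001]
contact_force: [-1.9, 0.9, 7.7]
grip_width: 0.0612
time: 23.9
position: [0.446, -0.0053, 0.1145]
ee_rot: [0.001, 3.135, 0.002]
contact_force: [0.4, 0.5, -0.3]
grip_width: 0.0611
```

```bash
python3 -m pendant '[[-1,-15,-20,0,0,0,0.6],[-3,-50,-30,0,0,0,0.6],[-5,-90,-30,0,0,0,0.6],[-7,-130,-30,0,0,0,0.6],[-9,-170,-30,0,0,0,0.6],[-10,-197,-30,0,0,0,0.6],[-10,-206,-30,0,0,0,0.6],[-10,-206,-20,0,0,0,0.6],[-10,-206,20,0,0,0,0.6],[-10,-206,50,0,0,0,0.6]]' && python3 -m pendant '[[0,0,15,0,0,0,0.6],[0,0,26,0,0,0,0.6],[0,0,26,0,0,0,0.6],[0,0,26,0,0,0,0.6]]'
```

```text
time: 24.9
position: [0.4532, -0.209, 0.0588]
ee_rot: [0.003, -3.141, -0.002]
contact_force: [-0.1, 1.0, -1.2]
grip_width: 0.0611
time: 25.3
position: [0.4536, -0.2108, 0.0349]
ee_rot: [-0.0, 3.142, 0.0]
contact_force: [-0.6, -0.2, -0.6]
grip_width: 0.0612
```

```bash
python3 -m pendant '[[-1,0,3,0,0,0,0.6],[-1,0,5,0,0,0,0.6],[-1,0,7,0,0,0,0.6],[-1,0,8,0,0,0,0.6],[-1,0,8,0,0,0,0.6]]';python3 -m pendant '[[0,0,1,0,0,0,0.6],[0,0,1,0,0,0,0.6],[0,0,1,0,0,0,0.6]]'
```

```text
time: 25.8
position: [0.4545, -0.2114, 0.0269]
ee_rot: [0.001, 3.141, 0.0]
contact_force: [0.2, -0.7, 0.2]
grip_width: 0.061
time: 26.1
position: [0.4545, -0.2114, 0.0268]
ee_rot: [0.001, 3.141, 0.001]
contact_force: [-3.7, 2.5, 13.9]
grip_width: 0.0616
```

```bash
python3 -m pendant '[[0,0,-1,0,0,0,0.6],[0,0,-1,0,0,0,0.6],[0,0,-1,0,0,0,0.8],[0,0,-1,0,0,0,1],[0,0,-1,0,0,0,1],[0,0,-1,0,0,0,1],[0,0,-15,0,0,0,1],[0,0,-45,0,0,0,1],[0,0,-90,0,0,0,1],[0,0,-123,0,0,0,1]]' && python3 -m pendant '[[-15,-9,0,0,0,0,1],[-50,-31,0,0,0,0,1],[-90,-56,0,0,0,0,1],[-125,-78,0,0,0,0,1],[-152,-94,0,0,0,0,1],[-160,-99,0,0,0,0,1],[-160,-99,0,0,0,0,1],[-160,-99,0,0,0,0,1],[-160,-99,0,0,0,0,1]]'
```

```text
time: 27.1
position: [0.4545, -0.212, 0.1518]
ee_rot: [0.002, 3.14, -0.001]
contact_force: [0.7, -1.1, 0.7]
grip_width: 0.0851
time: 28.0
position: [0.6133, -0.3098, 0.1493]
ee_rot: [-0.001, -3.141, -0.001]
contact_force: [0.2, 0.4, -0.5]
grip_width: 0.0854
```

```bash
python3 -m pendant '[[-2,-1,20,0,0,0,1],[-2,-1,55,0,0,0,1],[-2,-1,90,0,0,0,1],[-2,-1,115,0,0,0,1],[-2,-1,127,0,0,0,1],[-2,-1,127,0,0,0,1],[-2,-1,127,0,0,0,0.7],[-2,-1,127,0,0,0,0.6],[-2,-1,127,0,0,0,0.6],[-2,-1,127,0,0,0,0.6]]' 40; python3 -m pendant '[[0,0,0,0,0,0,0.6],[0,0,-4,0,0,0,0.6],[0,0,-20,0,0,0,0.6],[0,0,-60,0,0,0,0.6],[0,0,-90,0,0,0,0.6],[0,0,-110,0,0,0,0.6],[0,0,-110,0,0,0,0.6]]'; python3 -c "
from h import *
b=shot('top','t10');a=shot('scene','s10')
o=[cv2.resize(x,(400,400) ,interpolation=cv2.INTER_CUBIC) for x in(a[195:295,390:490],b[230:310,189:269],a[175:275,175:275],b[225:305,373:453])]
cv2.imwrite('pics/c10.png',cv2.resize(np.vstack([np.hstack(o[:2]),np.hstack(o[2:])]),(600,600)))"
```

```text
time: 29.0
position: [0.6175, -0.3122, 0.0241]
ee_rot: [0.001, 3.138, -0.002]
contact_force: [-0.9, 0.6, 6.5]
grip_width: 0.0609
time: 29.7
position: [0.6181, -0.3127, 0.1367]
ee_rot: [0.001, 3.135, -0.004]
contact_force: [1.1, -1.0, -2.0]
grip_width: 0.0611
```

View pics/c10.png

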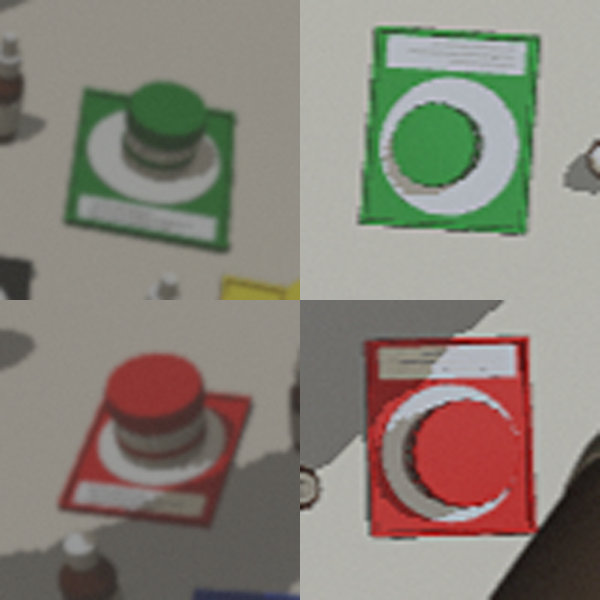

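```bash
python3 -c "
from h import *
print('g',ray('top',(225,268.4),.049),ray('scene',(445.3,231.7),.049),ray('top',(229,268.9),.005))
print('r',ray('top',(417.4,265.9),.055),ray('scene',(226.7,203.7),.055),ray('top',(413.3,265.8),.005))
print(env.get_state()['position'])"
python3 -m pendant '[[0,15,0,0,0,0,0.6],[-2,50,0,0,0,0,0.6],[-4,90,0,0,0,0,0.6],[-6,130,0,0,0,0,0.6],[-8,170,0,0,0,0,0.6],[-9,200,0,0,0,0,0.6],[-10,211,0,0,0,0,0.6],[-10,211,10,0,0,0,0.6],[-10,211,45,0,0,0,0.6],[-10,211,80,0,0,0,0.6]]' && python3 -m pendant '[[0,0,14,0,0,0,0.6],[0,0,18,0,0,0,0.6],[0,0,18,0,0,0,0.6],[0,0,18,0,0,0,0.6]]'
```

```text
g [0.45214356 0.2099822 ] [0.4571146  0.21033976] [0.45131925 0.20896599]
r [ 0.45278768 -0.21067982] [ 0.45712514 -0.20806473] [ 0.45362414 -0.21146976]
[ 0.61640833 -0.31136658  0.13250284]
time: 30.8
position: [0.6263, -0.1025, 0.0506]
ee_rot: [0.004, 3.14, -0.002]
contact_force: [0.1, 0.8, -2.2]
grip_width: 0.0611
time: 31.2
position: [0.6274, -0.1013, 0.0351]
ee_rot: [0.002, 3.14, -0.001]
contact_force: [0.6, 0.8, -2.2]
grip_width: 0.0614
```

```bash
python3 -m pendant '[[0,1,3,0,0,0,0.6],[0,1,5,0,0,0,0.6],[0,1,6,0,0,0,0.6],[0,1,6,0,0,0,0.6],[0,1,6,0,0,0,0.6]]';python3 -m pendant '[[0,0,1,0,0,0,0.6],[0,0,1,0,0,0,0.6],[0,0,1,0,0,0,0.6]]'
```

```text
time: 31.7
position: [0.627, -0.0992, 0.0291]
ee_rot: [0.0, 3.14, 0.001]
contact_force: [-2.6, 1.8, 6.8]
grip_width: 0.0612
time: 32.0
position: [0.627, -0.0992, 0.029]
ee_rot: [0.0, 3.14, 0.002]
contact_force: [-5.9, 1.1, 15.9]
grip_width: 0.0616
```

```bash
python3 -m pendant '[[0,0,-1,0,0,0,0.6],[0,0,-1.5,0,0,0,0.6],[0,0,-1.5,0,0,0,0.8],[0,0,-1.5,0,0,0,1],[0,0,-1.5,0,0,0,1],[0,0,-1.5,0,0,0,1],[0,0,-15,0,0,0,1],[0,0,-45,0,0,0,1],[0,0,-90,0,0,0,1],[0,0,-130,0,0,0,1]]' && python3 -m pendant '[[20,0,-20,0,0,0,1],[60,0,-50,0,0,0,1],[105,0,-80,0,0,0,1],[150,0,-100,0,0,0,1],[190,0,-100,0,0,0,1],[220,0,-100,0,0,0,1],[220,0,-100,0,0,0,1],[220,0,-100,0,0,0,1]]'; python3 -c "
from h import *
b=shot('top','t11');a=shot('scene','s11')
o=np.hstack([cv2.resize(x,(400,400) ,interpolation=cv2.INTER_CUBIC) for x in(a[240:340,210:310],b[150:230,323:403])])
cv2.imwrite('pics/c11.png',np.vstack([o,cv2.resize(b[140:300,150:550],(800,320))])[:600])
cv2.imwrite('pics/c11.png',cv2.resize(np.vstack([o,cv2.resize(b[140:300,150:550],(800,320))]),(660,594)))"
```

```text
time: 33.0
position: [0.6263, -0.0999, 0.1593]
ee_rot: [0.002, 3.141, -0.001]
contact_force: [1.0, 0.5, -0.0]
grip_width: 0.0853
time: 33.8
position: [0.4067, -0.0994, 0.2579]
ee_rot: [0.001, 3.139, 0.002]
contact_force: [-0.6, -0.4, 0.0]
grip_width: 0.0855
```

View pics/c11.png

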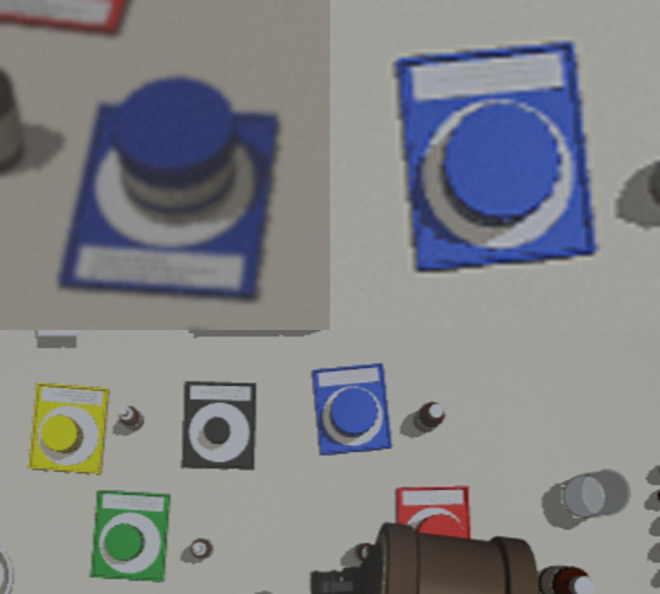

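```bash
python3 -c "
from h import *
print('b',ray('top',(364.5,188.8),.055),ray('scene',(210+176/3.3,240+124/3.3),.055),'pad',ray('top',(363.5,192.2),.005))
print(env.finish_job())"
```

```text
b [ 0.62403253 -0.09788661] [ 0.62747956 -0.09590492] pad [ 0.62452703 -0.10041805]
the job is handed in; nothing more can be done
None
```

All five jars are off the stacks and standing upright on the pads of their own trays. I took them in the order black, yellow, green, red, blue, and handed the job in at about 34 s of the 118 s allowed.

- **Placement:** In the top camera, each jar's lid centre was about 1 to 3 mm from its pad's centre. Blue was the farthest out of line, by about 2.6 mm in y.
- **Camera disagreement:** The scene camera put the lids 3 to 5 mm farther out in x than the top camera. That leaves a few millimetres of uncertainty in x. In y the two agreed to 1 mm or less for yellow and green, but differed by about 2 to 2.5 mm for red and blue. I didn't work out the final black jar's position from the scene camera.
- **Setting down:** I lowered each jar to contact before opening the gripper. The highest press was about 29 N, on the black jar.
- **Last look:** The final picture showed yellow, black, green and blue upright and in place. The arm partly hid the red jar there, but the picture before it showed red upright and centred. The gripper was open and clear of everything when I handed in.

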